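Charge the riffle divider and hold its gate open

TASK

Divide the gravel sample: with the scoop (never with the fingers) scoop all four pebbles out of the clear tub, tip them into the hopper on top of the riffle divider while its gate is shut, and stand the scoop back in the tub. Then pull the divider's red lever and hold the spring-closed gate open at 50 degrees, the red mark on its dial, so that every pebble runs down through the chutes into the two pans. Finish while still holding the lever there (it springs shut if let go), and leave the core, the stone cube and the tin where they are.

Things in the scene. Friction and masses are not known exactly. Their poses are not given: they have to be found in the camera images.
- divider: Riffle sample divider, blue end plates (150 mm in x, 238 mm high, at y = +-145 mm), steel chutes, fixed. Origin: on the bench under its centre; x across it (away from the robot at yaw 0), y along it, z up. Six chutes, 36 to 116 mm up, send pebbles alternately to the pans on its -x and +x sides. A black spring barrel (40 mm across) sticks out 32 mm at the -y end.
- hopper_mouth (a point): Centre of the mouth of the V-shaped hopper on top of the divider, 234 mm above the bench at the height of its rim. The mouth is 143 mm in the divider's x by 284 mm in its y; it narrows to a slot 58 mm wide at 184 mm above the bench, which the gate closes.
- gate_hinge (a point): Middle of the hinge axis of gate and lever, 29 mm to +x of the divider's centre line, 180 mm up; the axis runs along the divider's y. The lever, a dark flat bar at y = 158 mm, rises 125 mm from it, leaning 20 degrees to +x when shut; pulling its top to the divider's -x side (the robot) opens the gate degree for degree: at 50 degrees it leans 30 degrees to -x.
- gate (a joint): Opening of the gate in rad: 0 shut, 0.873 = 50 degrees, stop at 1.25. A steel flap 58 mm long under the hopper's slot swings down, turning with the lever. A spring shuts it: about 4 N at the lever's grip when shut, 5.5 N at 50 degrees.
- dial (a point): Centre of the white dial on the +y end plate behind the lever, on the hinge axis: radius 82 mm, black ticks for every 10 degrees of gate opening, a broad red tick at 50. The lever's bar is the pointer: its middle line points at the tick.
- lever_grip (a point): Middle of the free part of the lever's red round grip: 19 mm diameter, 78 mm long, along the divider's y, from 156 to 234 mm on that axis (this point at 196 mm); 125 mm from the hinge axis, about 297 mm above the bench when shut. Its frame turns with the lever.
- pan_front: Loose aluminium pan, 130 x 300 x 32 mm, wall and floor 3 mm, under the chutes' outlets on the divider's -x side. Origin: centre of its underside.
- pan_back: The same pan on the divider's +x side.
- tub: Clear plastic sample tub with a white rim, fixed. Origin: centre of its underside; x along its length, from the end where the scoop stands to the end where the pebbles lie. Inner floor 220 x 130 mm, 3 mm above the bench; walls 55 mm high, leaning outwards by 18 degrees all round (rim about 270 x 180 mm outside).
- scoop: Aluminium scoop, 150 to 210 g, flat on the tub's floor. Origin: centre of its underside; +x to its open mouth, z up. Pan 110 long (lip at x = +55), 106 wide, floor 2.5 thick (1.5 at the lip), side walls 40 high at the back, 14 at the mouth (mm). The black handle lies over the pan, joined at the back only: a bar along x, 80 x 20 (y) x 22 (z) mm, centre at (-18, 0, 85) mm.
- scoop_grip (a point): Point to hold the scoop: in the handle bar, 85 mm above the scoop's underside and 20 mm behind its centre. Pushing the lip with over about 10 N makes the scoop turn in a grip here.
- pebble0: Smooth river pebble (slippery, friction about 0.35), about 21 x 20 x 17 mm, 12 g, brown-grey; rounded, it rolls on slopes over about 20 degrees. Origin: its centre. All four pebbles start on the tub's floor between the scoop's mouth and the tub's +x end.
- pebble1: River pebble like pebble0, reddish.
- pebble2: River pebble like pebble0, pale.
- pebble3: River pebble like pebble0, dark grey.
- core: Bystander: upright brown soil core, 38 mm diameter, 76 mm tall. Origin: centre of its underside.
- cube: Bystander: pinkish stone cube, 50 mm. Origin: centre of its underside.
- tin: Bystander: small aluminium moisture tin, 66 mm diameter, 45 mm tall. Origin: centre of its underside.

How it is judged:
By the outcome, as a careful person would: the job done as asked, in the order asked, and still so for the second after the job is handed in, while the arm keeps its last pose, push and grip.
It also fails if it takes over 67 s, if anything falls off the work surface, if the arm or the gripper's body presses on something with over 40 N, if the wrist force passes 120 N, or if a joint passes its speed limit or range.

ROBOT

A 6-joint arm with a two-finger parallel gripper is mounted at the origin on the work surface. World frame = base frame: x ahead of the robot, y to its left, z up, the work surface at z = 0. Lengths are in m, angles in rad, forces in N, time in s.
With the tool pointing down it reaches from about 0.325 to 0.75 m from the base axis. Payload 7.6 kg.
Tool frame: the origin (TCP) lies midway between the tips of the shut fingers; the grasp point (between the pads) lies 19 mm behind it; z points along the fingers, y is the line along which they close (so a half turn about z gives the same grasp; the last joint's range is limited). The gripper opens to 85 mm and grips with 20 to 120 N. Pads are 22 mm wide; open, the fingers measure 114 mm over their backs; the gripper's body (76 mm by 85 mm) begins 54 mm behind the grasp point. The pads swing forward as they close: fully open they stand 13 mm farther back than shut.
Start: joints at [1.148, 0.052, 1.401, -0, 1.689, -0.07], TCP at [0.181, 0.493, 0.231] pointing down, gripper open.
Joint ranges: [-2.9, 2.9], [-0.91, 2.17], [0.12, 2.37], [-1.06, 4.2], [0.26, 2.73], [-2.93, 2.93]. Speed limits (rad/s): [2.57, 2.57, 3.01, 3.14, 3.14, 3.14].

INTERFACE

Orientations are given as [roll, pitch, yaw] about the fixed x, y, z axes, in that order (R = Rz(yaw) Ry(pitch) Rx(roll)).
In Python, from bench import env, imaging gives the robot as it stands.
- The arm moves only by the shell command python3 -m jog 'ROWS' [FORCE]. ROWS is a JSON object of lists of equal length, an entry for each row: "fingers": the opening in per cent of the stroke, from 0 (shut) to 100 (fully open); "travel": the shift along the world's x, y, z in mm, a list of three; "rot": the turn, a rotation vector about the world's x, y, z in degrees, a list of three. In form: {"fingers": [fingers, ...], "travel": [[tx, ty, tz], ...], "rot": [[rx, ry, rz], ...]}. A call has 1 to 20 rows; each row shifts and turns the commanded pose from where the row before left it; what a row does not reach is not made up. A row lasts 1/12 s, in which the tool goes at most 41.7 mm and 7.16 degrees, less where a joint would pass 70% of its speed; a pose out of reach is approached as far as the arm can. A call with a gripper value outside its range is refused whole. The fingers move at their own pace and stop on an object; FORCE is the grip in N (left out, the last holds). Time passes only in rows, so rows that do not move let the fingers close. It gives the time, the measured TCP pose, the force, the opening and the grip force at its end, in the units of the state.
- env.get_obs(): the state, without advancing time (a new reading comes with each control period).
- imaging.camera(name): name is "scene" or "top" or "wrist"; returns the picture (480x640x3 uint8, red, green, blue); there is no depth.
- imaging.camera_model(name): a dict with "intrinsics" (3x3 intrinsics, pixels), "R" (3x3) and "t" (3): a world point X has camera coordinates R X + t. Camera axes: x right, y down, z forward; pixel columns grow to the right and rows downward; lengths in m; the calibration is good to about 2 mm. A picture is of the moment at which its call begins: read the wrist's pose just before it. camera_model takes no time and is no camera call; for the wrist camera it gives the pose at the moment of the call.
- env.hand_in(): hands the job in; it is judged then, once.
The state is a dict: "time": time; "joint_positions": joint angles; "dq": joint speeds; "tau": joint torques, N m; "position": TCP position; "ee_rot": TCP orientation; "ft_force": force on the tool from outside, world axes, zero at the start; "torque": the same for the moment, N m; "grip_width": opening from 0.0 (shut) to 1.0 (fully open); "gripper_force": force on a finger pad.
Only numpy, scipy, OpenCV 4.12 (cv2) and the standard library are available. Lean on these libraries where they do the work, as an engineer would, in place of code of your own. Each camera call takes 0.05 s, during which the arm holds its last target. There are 200 camera calls.

## Working session

There is one attempt and no reset: what is moved stays moved. The work goes in short steps, Python scripts to look and compute and a shell command to move; the robot and the scene stay as the last step left them, time stands still between calls to the robot, and variables do not carry over. Pictures are saved under pics/ and viewed, at most 10 in all, crops included, and the job is handed in when it is done.

```bash
ls; mkdir -p pics; python3 - <<'E'
from bench import env, imaging
import cv2
o=env.get_obs();print(o)
for n in("scene","top"):
    cv2.imwrite(f"pics/{n}0.png",imaging.camera(n)[:,:,::-1]);m=imaging.camera_model(n);print(n,m)
E
```

```text
pics
{'time': 0.0, 'joint_positions': array([ 1.14770200e+00,  5.28065806e-02,  1.40172360e+00,  2.73473414e-05,
        1.68861796e+00, -7.02853057e-02]), 'dq': array([0.00130649, 0.00030938, 0.0014471 , 0.00162672, 0.00128192,
       0.00046866]), 'tau': array([ 3.91477688e-04, -3.81680489e+01, -3.60180581e+01, -1.14547851e-05,
        6.25994973e-03,  3.14892850e-05]), 'position': array([0.18124445, 0.49239741, 0.2304888 ]), 'ee_rot': array([-3.14004291e+00, -1.36333560e-04,  2.78878672e+00]), 'ft_force': array([0.4414535 , 0.32767654, 0.47637431]), 'torque': array([-0.02682088,  0.0205153 , -0.04526572]), 'gripper_force': 0.0, 'grip_width': 0.9973072782803246}
scene {'intrinsics': array([[598.19058923,   0.        , 311.99203379],
       [  0.        , 598.19058923, 231.74857609],
       [  0.        ,   0.        ,   1.        ]]), 'R': array([[-0.01442716,  0.99989237, -0.0026642 ],
       [ 0.68504001,  0.00794327, -0.72846214],
       [-0.72836257, -0.01233472, -0.68508088]]), 't': array([ 0.00985226, -0.23072624,  1.78450403])}
top {'intrinsics': array([[552.56705735,   0.        , 319.98216481],
       [  0.        , 552.56705735, 242.99657928],
       [  0.        ,   0.        ,   1.        ]]), 'R': array([[-0.00849784, -0.99982383,  0.0167363 ],
       [-0.99517841,  0.00682052, -0.09784385],
       [ 0.09771246, -0.01748707, -0.99506104]]), 't': array([-0.00580555,  0.52009967,  1.34873077])}
```

View pics/scene0.png

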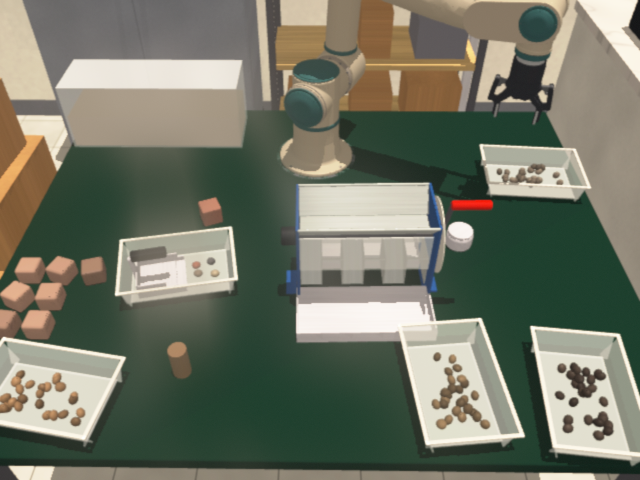

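View pics/top0.png

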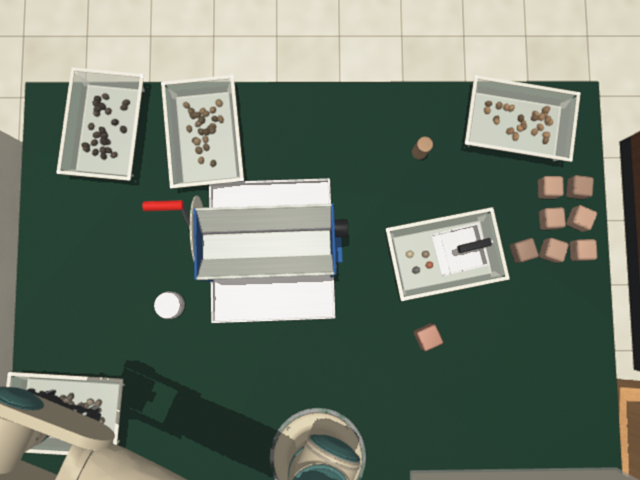

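The scene picture shows the tub at (178,265), divider at (370,250) and red grip at (472,205). In the top picture the tub is at (447,254), the scoop handle at (474,246) and the red grip at (162,206). Next: enlarged crops.

```bash
python3 - <<'E'
import cv2
t=cv2.imread("pics/top0.png")
cv2.imwrite("pics/tub.png",cv2.resize(t[204:304,383:513],None,fx=6,fy=6,interpolation=cv2.INTER_CUBIC))
cv2.imwrite("pics/div.png",cv2.resize(t[172:332,136:356],None,fx=3.6,fy=3.6,interpolation=cv2.INTER_CUBIC))
E
```

```text
(no output)
```

View pics/tub.png

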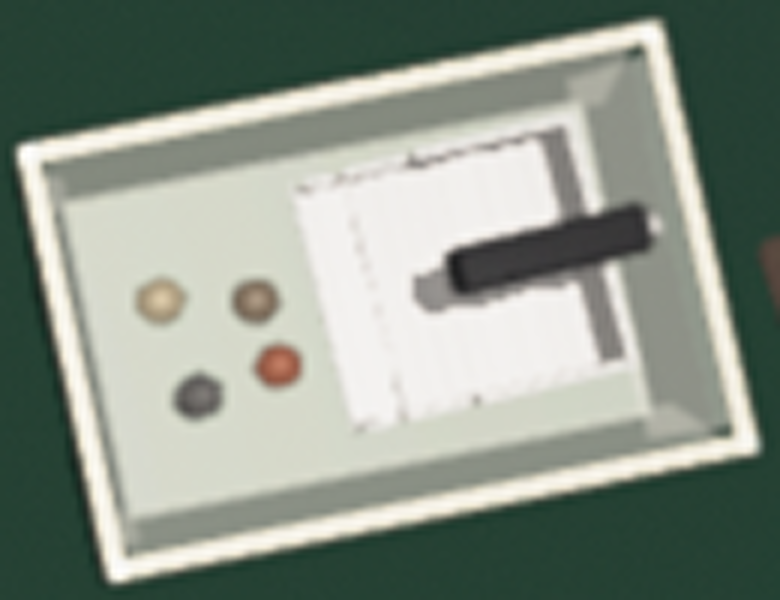

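View pics/div.png

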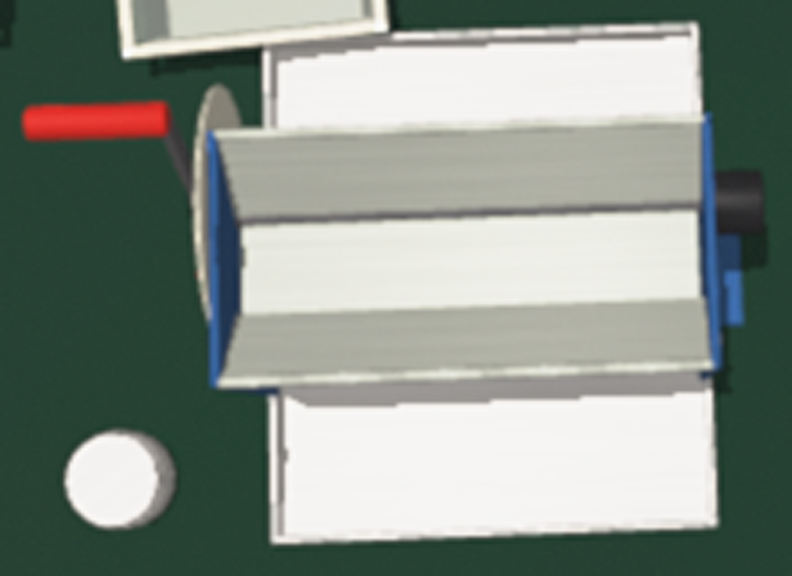

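Tub crop: rim corners (15,148),(660,20),(760,450),(115,583). Handle top ends at (452,272)–(648,226), lip corners at (297,187),(355,430). Pebbles: pale (160,300), brown (256,300), red (278,367), dark (198,397). Divider crop: mouth rim corners (213,130),(708,118),(718,368),(216,384). Red grip from (25,122) to (168,120).

```bash
cat >h.py <<'E'
import numpy as np
from bench import env, imaging
def bp(n,pts,z,m=None):
    m=m or imaging.camera_model(n);K,R,t=m["intrinsics"],m["R"],m["t"];c=-R.T@t
    out=[]
    for p in pts:
        d=R.T@np.linalg.solve(K,[p[0],p[1],1]);out.append(c+d*(z-c[2])/d[2])
    return np.array(out)
def crop(pts,s,o): return [((x+.5)/s-.5+o[0],(y+.5)/s-.5+o[1]) for x,y in pts]
E
python3 - <<'E'
from h import *
np.set_printoptions(precision=4,suppress=True)
T=lambda p:crop(p,6,(383,204)); D=lambda p:crop(p,3.6,(136,172))
def ang(a,b): return np.degrees(np.arctan2(*(b-a)[[1,0]]))
r=bp("top",T([(15,148),(660,20),(760,450),(115,583)]),.055);print("rim",r,r.mean(0),ang(r[1],r[0]),ang(r[2],r[3]))
f=bp("top",T([(62,203),(580,105),(650,415),(135,517)]),.003);print("floor",f.mean(0),f)
h=bp("top",T([(452,272),(648,226)]),.099);print("handle",h,h.mean(0),ang(h[1],h[0]))
l=bp("top",T([(297,187),(355,430)]),.01);print("lip",l,l.mean(0),ang(l[0],l[1])+0)
print("peb",bp("top",T([(160,300),(256,300),(278,367),(198,397)]),.012))
d=bp("top",D([(213,130),(708,118),(718,368),(216,384)]),.236);print("div",d,d.mean(0),ang(d[1],d[0]),ang(d[2],d[3]))
g=bp("top",D([(25,122),(168,120)]),.297);print("grip",g,ang(g[1],g[0]))
print("scene rim",bp("scene",[(120,239),(236,230)],.055))
print("scene grip",bp("scene",[(452,205),(493,204.5)],.297))
E
```

```text
rim [[ 0.5523 -0.1688  0.055 ]
 [ 0.6035 -0.4351  0.055 ]
 [ 0.427  -0.4689  0.055 ]
 [ 0.3757 -0.2056  0.055 ]] [ 0.4896 -0.3196  0.055 ] 100.8860441312039 101.03470217823809
floor [ 0.4893 -0.3193  0.003 ] [[ 0.5352 -0.1953  0.003 ]
 [ 0.5756 -0.4169  0.003 ]
 [ 0.4437 -0.4417  0.003 ]
 [ 0.4027 -0.2231  0.003 ]]
handle [[ 0.4966 -0.3341  0.099 ]
 [ 0.5142 -0.4123  0.099 ]] [ 0.5054 -0.3732  0.099 ] 102.72017932110656
lip [[ 0.5406 -0.2936  0.01  ]
 [ 0.4381 -0.3151  0.01  ]] [ 0.4893 -0.3044  0.01  ] -168.17782312375235
peb [[ 0.4931 -0.2342  0.012 ]
 [ 0.4928 -0.2746  0.012 ]
 [ 0.4646 -0.2831  0.012 ]
 [ 0.4523 -0.2492  0.012 ]]
div [[ 0.5759  0.2574  0.236 ]
 [ 0.5814 -0.0329  0.236 ]
 [ 0.4342 -0.0372  0.236 ]
 [ 0.4272  0.2536  0.236 ]] [0.5047 0.1102 0.236 ] 91.07953373824071 91.37658284755425
grip [[0.571  0.3485 0.297 ]
 [0.5716 0.2695 0.297 ]] 90.48858752037482
scene rim [[ 0.4262 -0.4665  0.055 ]
 [ 0.3912 -0.1901  0.055 ]]
scene grip [[0.5738 0.2707 0.297 ]
 [0.5714 0.3504 0.297 ]]
```

```bash
python3 -m jog '{"fingers":[100,100,100,100,100,100,100,100,100,100,100,100,100,100,100,100,100,100,100,100],"travel":[[13,-30,10],[13,-34,10],[13,-34,10],[13,-34,10],[13,-34,10],[13,-34,10],[13,-34,0],[13,-34,0],[13,-34,0],[13,-34,0],[13,-34,0],[13,-34,0],[13,-34,0],[13,-34,0],[13,-34,0],[13,-34,0],[13,-34,0],[13,-34,0],[13,-34,0],[13,-34,0]],"rot":[[0,0,-2.5],[0,0,-2.5],[0,0,-2.5],[0,0,-2.5],[0,0,-2.5],[0,0,-2.5],[0,0,-2.5],[0,0,-2.5],[0,0,-2.5],[0,0,-2.5],[0,0,-2.5],[0,0,-2.5],[0,0,-2.5],[0,0,-2.5],[0,0,-2.5],[0,0,-2.5],[0,0,-2.5],[0,0,-2.5],[0,0,-2.5],[0,0,-2.5]]}' 100
```

```text
time: 1.77
position: [0.4415, -0.1852, 0.2909]
ee_rot: [-3.141, -0.0, 1.914]
ft_force: [0.7, 0.2, 0.1]
grip_width: 0.999
gripper_force: 0.0
```

```bash
python3 -m jog '{"fingers":[100,100,100,100,100,100,100,100],"travel":[[10,-30,-10],[10,-30,-14],[10,-30,-14],[10,-30,-14],[10,-30,-14],[10,-25,-14],[4,-10,-10],[0,0,0]],"rot":[[0,0,-1.3],[0,0,-1.3],[0,0,-1.3],[0,0,-1.3],[0,0,-1.3],[0,0,-1.2],[0,0,0],[0,0,0]]}' && python3 - <<'E'
from h import *
import cv2
m=imaging.camera_model("wrist");print(m)
cv2.imwrite("pics/w1.png",imaging.camera("wrist")[:,:,::-1])
P=m["R"]@np.array([.5058,-.3752,.099])+m["t"];p=m["intrinsics"]@P;print("grip pt expected",p[:2]/p[2])
E
```

```text
time: 2.43
position: [0.5044, -0.3695, 0.1967]
ee_rot: [-3.137, -0.005, 1.78]
ft_force: [0.0, 0.1, -0.1]
grip_width: 0.997
gripper_force: 0.0
{'intrinsics': array([[339.02509515,   0.        , 313.84395932],
       [  0.        , 339.02509515, 240.91492908],
       [  0.        ,   0.        ,   1.        ]]), 'R': array([[ 0.97820437,  0.20760601, -0.00399551],
       [ 0.20158991, -0.94489312,  0.25795056],
       [ 0.04977676, -0.25313382, -0.96614986]]), 't': array([-0.41614834, -0.475406  ,  0.22678138])}
grip pt expected [314.30010636 249.84528567]
```

View pics/w1.png

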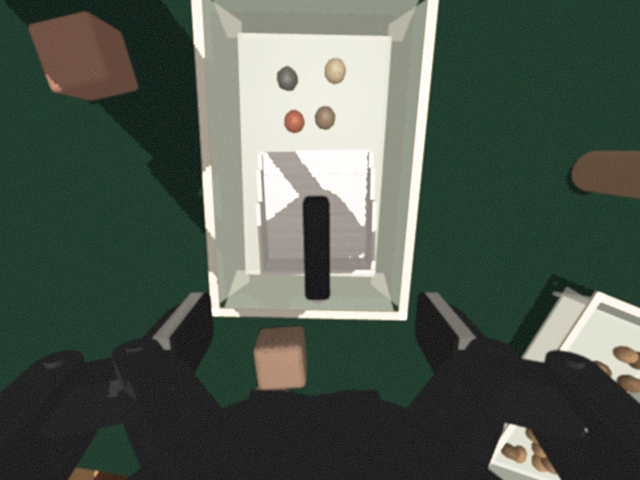

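The wrist view shows the handle at (316,197)–(317,299), within 2 px of the predicted spot, and all pebbles in front of the lip. Descend and grip.

```bash
python3 -m jog '{"fingers":[100,100,100,100,100,20,0,0,0,0,0,0,0],"travel":[[2,-4,-28],[0.5,-1.5,-35],[0,0,-35],[0,0,-22],[0,0,-8],[0,0,0],[0,0,0],[0,0,0],[0,0,0],[0,0,0],[0,0,0],[0,0,0],[0,0,0]],"rot":[[0,0,0],[0,0,0],[0,0,0],[0,0,0],[0,0,0],[0,0,0],[0,0,0],[0,0,0],[0,0,0],[0,0,0],[0,0,0],[0,0,0],[0,0,0]]}' 100
```

```text
time: 3.57
position: [0.5083, -0.3743, 0.0749]
ee_rot: [3.14, 0.002, 1.781]
ft_force: [-2.4, 0.9, 5.8]
grip_width: 0.215
gripper_force: 97.5
```

```bash
python3 -m jog '{"fingers":[0,0,0,0,0,0,0,0,0,0,0,0,0,0,0,0],"travel":[[-0.8,4,0],[-1.5,8,0],[-1.5,8,0],[-1.5,8,0],[-1.5,8,0],[-1.5,8,0],[-1.5,8,0],[-1.5,8,0],[-1.2,6,0],[-1,5,0],[-0.8,4,0],[-0.6,3,0],[-0.6,3,0],[0,0,0],[0,0,0],[0,0,0]],"rot":[[0,0,-0.1],[0,0,-0.1],[0,0,-0.1],[0,0,-0.1],[0,0,-0.1],[0,0,-0.1],[0,0,-0.1],[0,0,-0.1],[0,0,-0.1],[0,0,-0.1],[0,0,0],[0,0,0],[0,0,0],[0,0,0],[0,0,0],[0,0,0]]}' 100 && python3 - <<'E'
from h import *
import cv2
cv2.imwrite("pics/w2.png",imaging.camera("wrist")[:,:,::-1][:300])
E
```

```text
time: 4.9
position: [0.493, -0.2933, 0.0748]
ee_rot: [3.139, 0.002, 1.764]
ft_force: [-0.3, -1.7, 7.2]
grip_width: 0.215
gripper_force: 98.1
```

View pics/w2.png

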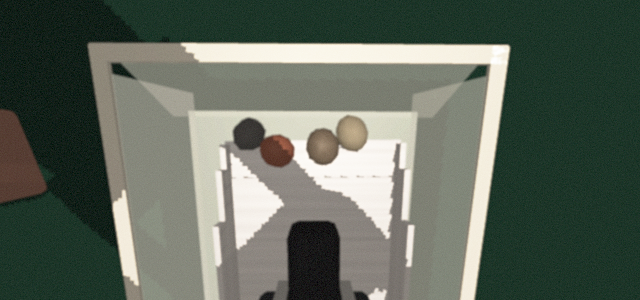

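Red (277,150) and brown (322,146) are already over the lip; dark (248,133) and pale (351,132) are between the lip (row 140) and the wall foot (row 112). Keep pushing gently.

```bash
python3 -m jog '{"fingers":[0,0,0,0,0,0,0],"travel":[[-0.4,2,0],[-0.5,2.5,0],[-0.5,2.5,0],[-0.4,2,0],[-0.4,2,0],[0,0,0],[0,0,0]],"rot":[[0,0,0],[0,0,0],[0,0,0],[0,0,0],[0,0,0],[0,0,0],[0,0,0]]}' 100 && python3 - <<'E'
from h import *
import cv2
cv2.imwrite("pics/w3.png",cv2.resize(imaging.camera("wrist")[30:260,150:460,::-1],None,fx=2,fy=2))
E
```

```text
time: 5.53
position: [0.4908, -0.2826, 0.0748]
ee_rot: [3.139, 0.003, 1.764]
ft_force: [-0.7, -4.1, 5.1]
grip_width: 0.214
gripper_force: 98.1
```

View pics/w3.png

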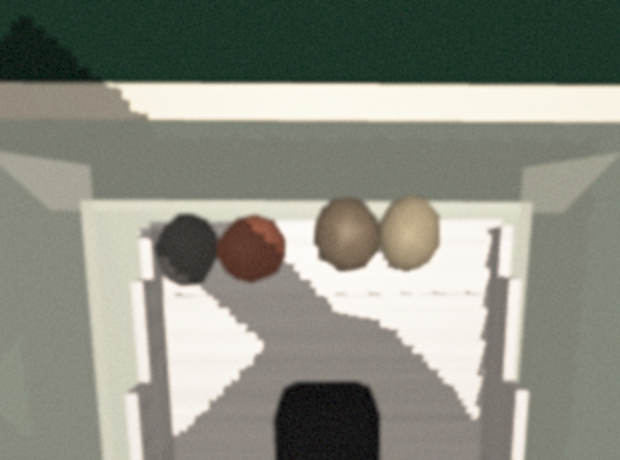

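All four pebbles are now over the lip (row 220; pebbles at rows 235–250), with the wall foot at row 200, about 5 mm ahead. Push 3 mm, then tilt the mouth up following the wall, and lift.

```bash
python3 -m jog '{"fingers":[0,0,0,0,0,0,0,0,0,0,0,0,0,0,0,0],"travel":[[-0.3,1.5,0],[-0.3,1.5,0],[0.1,-0.6,1.5],[0.1,-0.6,1.5],[0.1,-0.6,1.5],[0.1,-0.6,1.5],[0.1,-0.6,1.5],[0.1,-0.6,0.6],[0.1,-0.6,0.6],[0.1,-0.6,0.6],[0.1,-0.6,0.6],[0.1,-0.6,0.6],[0.1,-0.6,0.6],[0.1,-0.6,0.6],[0,0,0],[0,0,0]],"rot":[[0,0,0],[0,0,0],[2,0.4,0],[2,0.4,0],[2,0.4,0],[2,0.4,0],[2,0.4,0],[2,0.4,0],[2,0.4,0],[2,0.4,0],[2,0.4,0],[2,0.4,0],[2,0.4,0],[2,0.4,0],[0,0,0],[0,0,0]]}' 100 && python3 -m jog '{"fingers":[0,0,0,0,0,0,0,0,0,0,0,0],"travel":[[0,-1,4],[0,-1,8],[0,-1,12],[0,0,16],[0,0,20],[0,0,20],[0,0,20],[0,0,20],[0,0,20],[0,0,16],[0,0,8],[0,0,0]],"rot":[[0,0,0],[0,0,0],[0,0,0],[0,0,0],[0,0,0],[0,0,0],[0,0,0],[0,0,0],[0,0,0],[0,0,0],[0,0,0],[0,0,0]]}' 100; python3 - <<'E'
from h import *
import cv2
print(env.get_obs()["joint_positions"].round(2))
a=imaging.camera("wrist")[60:300,130:480,::-1]
t=imaging.camera("top")[200:310,380:520,::-1]
a=cv2.resize(a,(437,300));t=cv2.resize(t,(363,300),interpolation=cv2.INTER_CUBIC)
cv2.imwrite("pics/w4.png",np.hstack([a,t]))
E
```

```text
time: 6.92
position: [0.4908, -0.2875, 0.0849]
ee_rot: [-3.14, -0.425, 1.762]
ft_force: [0.2, -7.9, 1.1]
grip_width: 0.217
gripper_force: 98.6
time: 7.92
position: [0.4912, -0.289, 0.2518]
ee_rot: [3.14, -0.424, 1.766]
ft_force: [-0.2, 0.1, -1.5]
grip_width: 0.214
gripper_force: 98.0
[-0.72  0.42  0.98  0.29  2.06 -0.82]
```

View pics/w4.png

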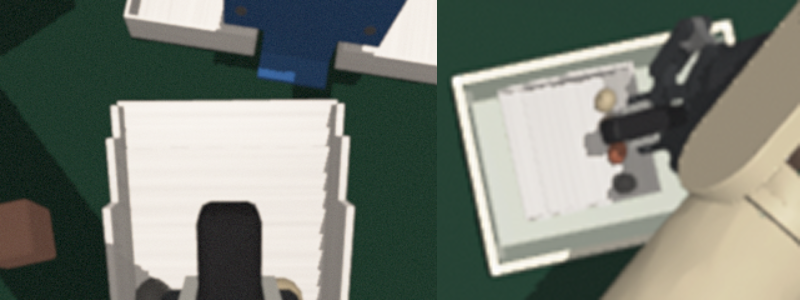

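Scoop carries pale, red and dark in view (right half: (604,98),(616,152),(624,182)), brown being hidden by handle or hand; the visible tub floor is empty. Carry it over the hopper.

```bash
python3 -m jog '{"fingers":[0,0,0,0,0,0,0,0,0,0,0,0,0,0,0,0,0,0,0],"travel":[[0,4,8],[0,8,14],[1,12,18],[1,16,18],[1,20,18],[1,22,16],[1,24,12],[1,24,8],[1,24,2],[1,24,0],[1,22,0],[1,20,0],[1,18,0],[1,15,0],[1,13,0],[1,10,0],[1,7,0],[1,4,0],[0,2,0]],"rot":[[0,0,0],[0,0,-0.6],[0,0,-0.6],[0,0,-0.6],[0,0,-0.6],[0,0,-0.6],[0,0,-0.6],[0,0,-0.6],[0,0,-0.6],[0,0,-0.6],[0,0,-0.6],[0,0,-0.6],[0,0,-0.6],[0,0,-0.6],[0,0,-0.6],[0,0,-0.6],[0,0,-0.6],[0,0,-0.4],[0,0,0]]}' 100; python3 - <<'E'
from h import *
import cv2
print(env.get_obs()["joint_positions"].round(2))
s=imaging.camera("scene")[:,:,::-1]
cv2.imwrite("pics/s5.png",np.hstack([cv2.resize(s[120:320,270:470],(400,400),interpolation=cv2.INTER_CUBIC),cv2.resize(s[210:310,100:250],(400,400*2//3))if 0 else cv2.resize(s[180:330,100:250],(400,400),interpolation=cv2.INTER_CUBIC)]))
E
```

```text
time: 9.6
position: [0.5067, 0.0004, 0.3627]
ee_rot: [-3.139, -0.427, 1.589]
ft_force: [-0.9, 0.6, -3.3]
grip_width: 0.212
gripper_force: 98.1
[-0.29  0.05  1.19  0.45  2.   -0.15]
```

View pics/s5.png

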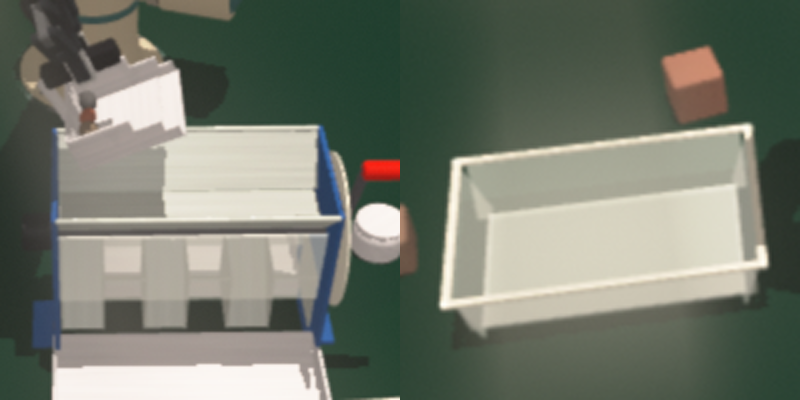

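The tub is empty and all four pebbles sit in the scoop above the hopper. Pour.

```bash
python3 -m jog '{"fingers":[0,0,0,0,0,0,0,0,0,0,0,0,0,0,0,0,0,0,0,0],"travel":[[0,3,-0.5],[0,3,-0.5],[0,3,-0.5],[0,3,-0.5],[0,3,-0.5],[0,3,-1],[0,3,-1],[0,3,-1],[0,3,-1],[0,3,-1],[0,3,-1],[0,3,-1],[0,3,-1],[0,3,-1],[0,2,-1],[0,2,-1],[0,2,-1],[0,0,0],[0,0,0],[0,0,0]],"rot":[[-4,0,0],[-4,0,0],[-4,0,0],[-4,0,0],[-4,0,0],[-4,0,0],[-4,0,0],[-4,0,0],[-4,0,0],[-4,0,0],[-4,0,0],[-4,0,0],[-4,0,0],[-4,0,0],[-4,0,0],[-4,0,0],[-4,0,0],[0,0,0],[0,0,0],[0,0,0]]}' 100; python3 -m jog '{"fingers":[0,0,0,0,0,0,0,0],"travel":[[0,0,0],[0,0,0],[0,0,0],[0,3,3],[0,-3,-3],[0,3,3],[0,-3,-3],[0,0,0]],"rot":[[-3,0,0],[-2,0,0],[0,0,0],[0,0,0],[0,0,0],[0,0,0],[0,0,0],[0,0,0]]}' 100; python3 - <<'E'
from h import *
import cv2
print(env.get_obs()["joint_positions"].round(2))
s=imaging.camera("scene")[:,:,::-1]; cv2.imwrite("pics/s6.png",s)
d=bp("scene",[(0,0)],0)
# blobs differing from start in the hopper region
a=cv2.imread("pics/scene0.png");D=np.abs(a[185:245,300:436].astype(int)-s[185:245,300:436]).max(2)
m=(D>35).astype(np.uint8);n,l,st,c=cv2.connectedComponentsWithStats(m)
for i in range(1,n):
    if st[i,4]>8: print(st[i],c[i].round(1)+[300,185],s[185:245,300:436][l==i].mean(0).round())
E
```

```text
time: 11.32
position: [0.5069, 0.0476, 0.3489]
ee_rot: [-3.117, 0.757, 1.593]
ft_force: [-0.1, 0.1, -2.0]
grip_width: 0.214
gripper_force: 98.2
time: 11.98
position: [0.5068, 0.0476, 0.3484]
ee_rot: [-3.113, 0.846, 1.596]
ft_force: [-0.1, 0.2, -2.5]
grip_width: 0.215
gripper_force: 98.2
[ 0.4   0.18  1.22 -0.85  2.    0.12]
[ 1  0 20  1 20] [310.5 185. ] [140. 146. 154.]
[25  0  9  2 15] [329.2 185.6] [219. 224. 233.]
[   0    0  131   45 4898] [365.9 208.3] [130. 139. 143.]
[130   0   6  24  64] [432.7 195.1] [93. 68. 47.]
[64 58 16  2 31] [371.3 243.5] [159. 170. 177.]
[106  58   6   2  11] [408.3 243.5] [158. 168. 176.]
```

```bash
python3 -m jog '{"fingers":[0,0,0,0,0,0,0,0,0,0,0,0,0,0,0,0,0,0,0,0],"travel":[[0,-5,8],[0,-8,10],[0,-14,10],[0,-20,0],[0,-24,0],[0,-24,0],[0,-24,0],[0,-24,0],[0,-24,0],[0,-24,0],[0,-24,0],[0,-24,0],[0,-24,0],[0,-24,0],[0,-24,0],[0,-24,0],[0,-24,-10],[0,-24,-15],[0,-20,-20],[0,-14,-20]],"rot":[[2.4,0,0],[2.4,0,0],[2.4,0,0],[2.4,0,0],[2.4,0,0],[2.4,0,0],[2.4,0,0],[2.4,0,0],[2.4,0,0],[2.4,0,0],[2.4,0,0],[2.4,0,0],[2.4,0,0],[2.4,0,0],[2.4,0,0],[2.4,0,0],[2.4,0,2],[2.4,0,3],[2.4,0,3],[2.4,0,2]]}' 100; python3 -m jog '{"fingers":[0,0,0,0,0,0,0,0],"travel":[[0,0,-26],[0,0,-30],[0,0,-30],[0,0,-30],[0,0,-30],[0,0,-20],[0,0,0],[0,0,0]],"rot":[[0,0,0],[0,0,0],[0,0,0],[0,0,0],[0,0,0],[0,0,0],[0,0,0],[0,0,0]]}' 100; python3 - <<'E'
from h import *
import cv2
o=env.get_obs();print(o["position"].round(4),o["ee_rot"].round(3))
s=imaging.camera("scene")[:,:,::-1]; cv2.imwrite("pics/s7.png",s)
a=cv2.imread("pics/scene0.png");B=np.s_[185:240,300:434]
D=np.abs(a[B].astype(int)-s[B]).max(2)
m=(D>25).astype(np.uint8);n,l,st,c=cv2.connectedComponentsWithStats(m)
for i in range(1,n):
    if st[i,4]>8: print(st[i],c[i].round(1)+[300,185],s[B][l==i].mean(0).round())
E
```

```text
time: 13.7
position: [0.5061, -0.3712, 0.3108]
ee_rot: [3.136, 0.009, 1.762]
ft_force: [-0.4, -0.2, -1.9]
grip_width: 0.211
gripper_force: 98.1
time: 14.37
position: [0.5062, -0.3688, 0.1448]
ee_rot: [3.139, 0.009, 1.761]
ft_force: [-0.4, -0.4, -0.7]
grip_width: 0.212
gripper_force: 98.0
[ 0.5062 -0.3688  0.1448] [3.139 0.009 1.761]
[108  25  23  18 290] [419.1 219.8] [112. 129. 150.]
```

```bash
python3 -m jog '{"fingers":[0,0,0,0,0,0,0,0],"travel":[[0.4,0,-18],[0,0,-24],[0,0,-15],[0,0,-6],[0,0,-3],[0,0,-2],[0,0,-1],[0,0,0]],"rot":[[0,0,0],[0,0,0],[0,0,0],[0,0,0],[0,0,0],[0,0,0],[0,0,0],[0,0,0]]}' 100
```

```text
time: 15.08
position: [0.5078, -0.3695, 0.078]
ee_rot: [3.135, 0.012, 1.761]
ft_force: [-0.4, -0.0, -1.9]
grip_width: 0.212
gripper_force: 98.2
```

```bash
python3 -m jog '{"fingers":[0,0,0,0,0],"travel":[[0,0,-1],[0,0,-1],[0,0,-1],[0,0,-0.5],[0,0,0]],"rot":[[0,0,0],[0,0,0],[0,0,0],[0,0,0],[0,0,0]]}' 100
```

```text
time: 15.5
position: [0.5076, -0.3698, 0.0748]
ee_rot: [3.135, 0.012, 1.761]
ft_force: [-2.2, -1.1, 5.3]
grip_width: 0.21
gripper_force: 99.3
```

```bash
python3 -m jog '{"fingers":[30,60,100,100,100,100,100,100,100,100,100,100,100,100,100,100,100],"travel":[[0,0,0],[0,0,0],[0,0,0],[0,0,0],[0,0,0],[0,0,0],[0,0,10],[0,0,25],[0,0,35],[0,0,38],[0,0,38],[0,0,38],[0,10,38],[0,20,38],[0,25,30],[0,28,20],[0,30,8]],"rot":[[0,0,0],[0,0,0],[0,0,0],[0,0,0],[0,0,0],[0,0,0],[0,0,0],[0,0,0],[0,0,0],[0,0,0],[0,0,0],[0,0,0],[0,0,0],[0,0,0],[0,0,0],[0,0,0],[0,0,0]]}' 20; python3 -m jog '{"fingers":[100,100,100,100,100,100,100,100,100,100,100,100,100,100,100,100,100,100],"travel":[[4,34,0],[4,36,0],[4,36,0],[4,36,0],[4,36,0],[4,36,0],[4,36,0],[4,36,0],[4,36,0],[4,36,0],[4,36,0],[4,36,0],[4,36,0],[4,36,0],[4,30,0],[4,20,0],[2,10,0],[0,0,0]],"rot":[[0,0,-0.6],[0,0,-0.6],[0,0,-0.6],[0,0,-0.6],[0,0,-0.6],[0,0,-0.6],[0,0,-0.6],[0,0,-0.6],[0,0,-0.6],[0,0,-0.6],[0,0,-0.6],[0,0,-0.6],[0,0,-0.6],[0,0,-0.6],[0,0,-0.6],[0,0,-0.6],[0,0,0],[0,0,0]]}' 20; python3 - <<'E'
from h import *
import cv2
m=imaging.camera_model("wrist");w=imaging.camera("wrist")[:,:,::-1];cv2.imwrite("pics/w8.png",w)
q=cv2.inRange(w,(0,0,140),(70,70,255));n,l,st,c=cv2.connectedComponentsWithStats(q)
i=1+st[1:,4].argmax();print(st[i],c[i])
pts=np.argwhere(l==i)[:,::-1].astype(float);r=cv2.minAreaRect(pts.astype(np.float32));print(r)
print(bp("wrist",[c[i]]+[tuple(p) for p in cv2.boxPoints(r)],.297,m).round(4))
t=imaging.camera("top")[:,:,::-1];s=imaging.camera("scene")[:,:,::-1];cv2.imwrite("pics/t8.png",t);cv2.imwrite("pics/s8.png",s)
a=cv2.imread("pics/top0.png");h=bp("top",[],0)
# scoop in tub: dark handle in scene, before/after
for n_,im in(("before",cv2.imread("pics/scene0.png")),("after",s)):
    g=im[225:300,115:240];mm=(g.max(2)<60)&(g[:,:,1].astype(int)-g[:,:,2]<12);p=np.argwhere(mm);print(n_,p.mean(0),len(p))
E
```

```text
time: 16.92
position: [0.5069, -0.2558, 0.3951]
ee_rot: [3.131, 0.015, 1.76]
ft_force: [0.3, 0.3, 0.7]
grip_width: 1.0
gripper_force: 0.0
time: 18.42
position: [0.5728, 0.3076, 0.3894]
ee_rot: [3.137, 0.01, 1.597]
ft_force: [-0.4, -0.8, -0.2]
grip_width: 1.0
gripper_force: 0.0
[308 192  13  38 167] [313.68263473 208.58682635]
((314.0, 210.5), (37.0, 12.0), 90.0)
[[0.5728 0.3322 0.297 ]
 [0.5685 0.3437 0.297 ]
 [0.5768 0.3439 0.297 ]
 [0.5777 0.3176 0.297 ]
 [0.5691 0.3174 0.297 ]]
before [ 65.         119.96296296] 27
after [ 65.5        120.35714286] 14
```

```bash
python3 - <<'E'
from h import *
import cv2
for f in("top0","t8"):
    im=cv2.imread(f"pics/{f}.png")[204:304,383:513]
    q=(im.max(2)<45).astype(np.uint8)
    n,l,st,c=cv2.connectedComponentsWithStats(q);print(f,[(st[i].tolist(),c[i].round(1)) for i in range(1,n) if st[i,4]>60])
for f,b,ref in(("t8",np.s_[205:285,192:338],"top0"),("s8",np.s_[185:240,300:434],"scene0")):
    s=cv2.imread(f"pics/{f}.png")[b];a=cv2.imread(f"pics/{ref}.png")[b]
    m=(np.abs(a.astype(int)-s).max(2)>25).astype(np.uint8);n,l,st,c=cv2.connectedComponentsWithStats(m)
    print(f,[(st[i].tolist(),s[l==i].mean(0).round()) for i in range(1,n) if st[i,4]>8])
E
```

```text
top0 []
t8 []
t8 [([0, 0, 49, 80, 2443], array([111., 117., 117.])), ([18, 76, 3, 4, 10], array([106., 105., 101.])), ([23, 77, 6, 3, 12], array([152., 155., 159.])), ([54, 79, 13, 1, 13], array([153., 155., 159.]))]
s8 [([87, 0, 47, 46, 1713], array([124., 134., 139.]))]
```

```bash
python3 -m jog '{"fingers":[100,100,100,100,100,100,100],"travel":[[0,0,-20],[0,1,-30],[0,0,-30],[0,0,-20],[0,0,-8],[0,0,-3],[0,0,0]],"rot":[[0,0,0],[0,0,0],[0,0,0],[0,0,0],[0,0,0],[0,0,0],[0,0,0]]}' 30
```

```text
time: 19.15
position: [0.5733, 0.3057, 0.2799]
ee_rot: [3.136, 0.01, 1.593]
ft_force: [-0.7, 0.3, 0.2]
grip_width: 1.004
gripper_force: 0.0
```

```bash
python3 -m jog '{"fingers":[30,0,0,0,0,0,0,0],"travel":[[0,0,0],[0,0,0],[0,0,0],[0,0,0],[0,0,0],[0,0,0],[0,0,0],[0,0,0]],"rot":[[0,0,0],[0,0,0],[0,0,0],[0,0,0],[0,0,0],[0,0,0],[0,0,0],[0,0,0]]}' 50
```

```text
time: 19.82
position: [0.5727, 0.3065, 0.2794]
ee_rot: [3.137, 0.01, 1.594]
ft_force: [-5.7, -0.9, 3.2]
grip_width: 0.206
gripper_force: 49.0
```

```bash
python3 -m jog '{"fingers":[0,0,0,0,0,0,0,0,0,0,0,0,0],"travel":[[-10.4,-0.2,3.3],[-10.6,-0.2,2.4],[-10.8,-0.2,1.4],[-10.9,-0.2,0.5],[-10.9,-0.2,-0.5],[-10.8,-0.2,-1.4],[-10.6,-0.2,-2.4],[-10.4,-0.2,-3.3],[-10.1,-0.2,-4.2],[-9.7,-0.2,-5],[0,0,0],[0,0,0],[0,0,0]],"rot":[[0,0,0],[0,0,0],[0,0,0],[0,0,0],[0,0,0],[0,0,0],[0,0,0],[0,0,0],[0,0,0],[0,0,0],[0,0,0],[0,0,0],[0,0,0]]}' 40; python3 - <<'E'
from h import *
import cv2
s=imaging.camera("scene")[:,:,::-1];t=imaging.camera("top")[:,:,::-1];w=imaging.camera("wrist")[:,:,::-1]
for n,i in zip(("s9","t9","w9"),(s,t,w)): cv2.imwrite(f"pics/{n}.png",i)
T=lambda i,w_,h_:cv2.resize(i,(w_,h_),interpolation=cv2.INTER_CUBIC)
up=np.hstack([T(s[170:350,280:480],444,400),T(t[170:330,190:345],356,400)])
dn=np.hstack([T(s[220:310,105:245],311,200),T(w,267,200),T(t[200:310,380:520],222,200)])
cv2.imwrite("pics/fin.png",np.vstack([up,dn]))
q=cv2.inRange(s,(0,0,140),(70,70,255));n,l,st,c=cv2.connectedComponentsWithStats(q);i=1+st[1:,4].argmax();print(st[i],bp("scene",[c[i]],.288))
E
```

```text
time: 20.9
position: [0.4697, 0.3039, 0.272]
ee_rot: [3.129, 0.009, 1.592]
ft_force: [3.2, -3.9, 7.5]
grip_width: 0.203
gripper_force: 48.7
[442 172  15   8 102] [[0.46849919 0.28217763 0.288     ]]
```

View pics/fin.png

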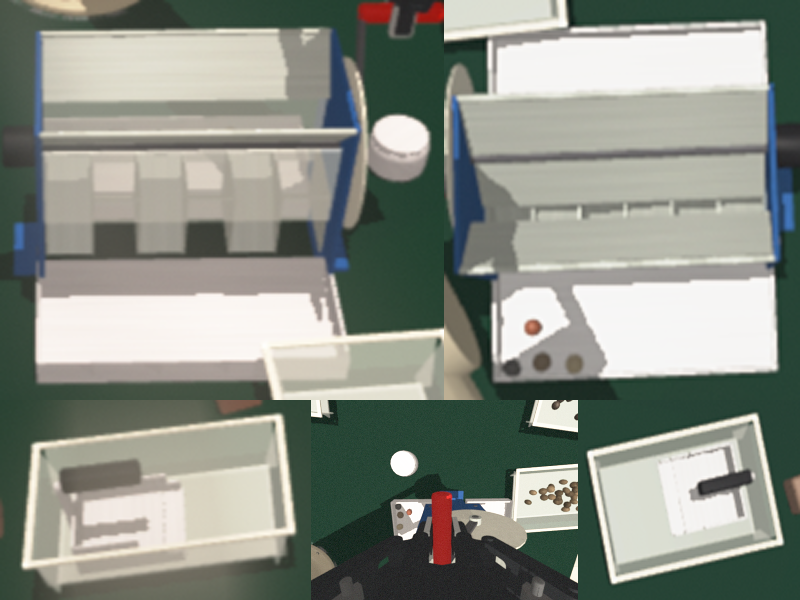

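All four pebbles lie in the front pan (top view at (532,327),(512,367),(542,362),(574,364)). The hopper is empty and the scoop stands in the tub. The measured travel gives about 48.7°, so I pull 1.3° more.

```bash
python3 -m jog '{"fingers":[0,0,0,0,0,0],"travel":[[-1.2,0,-0.6],[-1.2,0,-0.7],[0,0,0],[0,0,0],[0,0,0],[0,0,0]],"rot":[[0,0,0],[0,0,0],[0,0,0],[0,0,0],[0,0,0],[0,0,0]]}' 50; python3 - <<'E'
from h import *
m=imaging.camera_model("wrist")
# predicted pixels of the red tick (50 deg, r=78mm) and hinge on the dial, divider y=150mm; sample reddish pixels near
import cv2
w=imaging.camera("wrist")[:,:,::-1];cv2.imwrite("pics/w10.png",w)
c=np.array([.5047,.1102,0]);a=np.radians(1.2);ex=np.array([np.cos(a),np.sin(a),0]);ey=np.array([-np.sin(a),np.cos(a),0])
for g in(0,30,40,50,60):
    b=np.radians(20-g);X=c+ex*(.029+.078*np.sin(b))+ey*.152+np.array([0,0,.18+.078*np.cos(b)])
    p=m["intrinsics"]@(m["R"]@X+m["t"]);p=p[:2]/p[2];print(g,p.round(1),w[int(p[1]),int(p[0])] if 0<p[1]<480 else None)
E
```

```text
time: 21.55
position: [0.468, 0.3039, 0.2711]
ee_rot: [3.128, 0.009, 1.592]
ft_force: [5.3, -3.4, 6.9]
grip_width: 0.205
gripper_force: 48.9
0 [474.5 354.3] [45 43 43]
30 [402.8 358.8] [44 43 40]
40 [377. 355.] [41 42 40]
50 [353.1 349.1] [38 41 39]
60 [332.3 341.5] [ 33  38 156]
```

```bash
python3 -c "
from bench import env
print(env.hand_in())"
```

```text
the job is handed in; nothing more can be done
None
```

I handed the job in at about 21.6 s with all four pebbles in the front pan (none in the back pan), the scoop back in the tub and the lever still held. The gate angle is about 49.6°, worked out from the arm's measured travel because the fingers hid the dial; the tin, core and cube were not touched.

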